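Angle the tube past the stop post into the bench bay

TASK

Put the square steel tube away in the green three-sided bay by pushing it along the bench: push one end, then the other, to angle it past the yellow post, until the whole tube lies flat in the bay, tucked behind the post and snug along its full length against the long back wall. Only push it: never lift, carry or roll it over, and do not disturb the tin, the carton or the wrench.

Things in the scene. Friction and masses are not known exactly. Their poses are not given: they have to be found in the camera images.
- tube_mid (a point): centre of the loose square steel tube: 25 x 25 mm section, 220 mm long, 0.2 to 0.45 kg, lying on the bench on one of its long faces. This point is half-way along and half-way up (12.5 mm above the bench). y axis along the length towards the red end cap, x axis across it (towards the bay at the start, roughly), z up
- tube_red_end (a point): centre of the tube's end face with the red plastic cap, 110 mm from the centre along +y of tube_mid; axes as tube_mid. It points to the robot's left at the start
- tube_black_end (a point): centre of the tube's end face with the black plastic cap, 110 mm from the centre along -y of tube_mid; axes as tube_mid
- bay: green steel bay fixed to the bench: three rigid walls 30 mm high, 6 mm thick, round a floor level with the bench (no step), open on its whole -x side, to the robot. Origin on the bench; x = depth, away from the robot, y = to the left. Back wall's inner face at x = +40 mm, end walls' inner faces at y = +/-140 mm, starting at x = -20 mm. A tube fully home has its centre line at x = +27.5 mm
- post_top (a point): top centre of the fixed yellow round post, 24 mm in diameter, 55 mm high, before the left part of the bay's mouth: axis at x = -35, y = +70 to +80 mm in the bay's frame, so 63 mm remain between post and back wall. The opening from post to right end wall is shorter than the tube: it cannot enter parallel to the bay; the red end has to go in behind the post first
- tin: bystander: small white tin with a blue band, 56 mm in diameter, 50 mm high, standing loose; origin at the centre of its underside
- carton: bystander: small cardboard box 50 x 50 x 45 mm high, loose; origin at the centre of its underside
- wrench: bystander: steel wrench 160 mm long lying loose on the bench behind the bay's back wall, its x axis along its length; origin near its middle, on the bench
Not all that is in view belongs to the job. Of the things that look like the part that bears tube_mid, the largest one is meant.

How it is judged:
At the end, for the whole second after the job is handed in: the tube lies still and flat inside the bay, between its end walls, with the centres of both its end faces no more than 7 mm short of where they are when the tube touches the back wall along its length (x of tube_red_end in the frame of bay between 0.0205 and 0.034 m and x of tube_black_end in the frame of bay between 0.0205 and 0.034 m and y of tube_mid in the frame of bay between -0.033 and 0.033 m and height (world z) of tube_mid below 0.017 m and linear speed of tube below 0.01 m/s).
It fails at once if the tube is lifted or carried (its middle or an end more than about 12 mm off the bench) (height (world z) of any of tube_mid, tube_red_end, tube_black_end above 0.025 m).
It fails at once if the tube is rolled over onto another face (angle between tube_mid's own z axis and vertical above 0.5 rad).
It fails at once if a bystander is moved more than 20 mm or tipped (distance of any of tin, carton, wrench from where it was at the start of the episode above 0.02 m or angle between any of tin, carton's own z axis and vertical above 0.4 rad).
It also fails if it takes over 70 s, if anything falls off the work surface, if the arm or the gripper's body presses on something with over 40 N, if the wrist force passes 120 N, or if a joint passes its speed limit or range.

ROBOT

A 7-joint arm with a two-finger parallel gripper is mounted at the origin on the work surface. World frame = base frame: x ahead of the robot, y to its left, z up, the work surface at z = 0. Lengths are in m, angles in rad, forces in N, time in s.
With the tool pointing down it reaches from about 0.4 to 0.9 m from the base axis. Payload 5.6 kg.
Tool frame: the origin (TCP) lies midway between the tips of the shut fingers; the grasp point (between the pads) lies 19 mm behind it; y points along the fingers, z is the direction in which the jaws open and shut, and the axes are right-handed (so a half turn about y gives the same grasp; the last joint's range is limited). The gripper opens to 92 mm and grips with 3 to 60 N. Pads are 20 mm wide; open, the fingers measure 128 mm over their backs; the gripper's body (75 mm by 189 mm) begins 69 mm behind the grasp point.
Start: joints at [1.143, 0.468, -0.012, 1.603, 0.006, 1.071, -0.056], TCP at [0.244, -0.602, 0.186] pointing down, gripper open.
Joint ranges: [-2.53, 2.53], [-0.31, 2.02], [-1.57, 1.55], [0.28, 2.44], [-1.29, 4.43], [0.15, 1.84], [-2.92, 2.92]. Speed limits (rad/s): [2.57, 2.57, 3.14, 3.14, 3.14, 3.14, 3.14].

INTERFACE

Orientations are given as a 3x3 rotation matrix whose columns are the frame's x, y, z axes.
In Python, from station import env, effector, solver, viewer, workorder, search_frame, tip_of gives the robot as it stands. Calls block until the motion is done:
- env.reach(position, orientation): joint-space move of the TCP to a pose.
- env.movel(position, frame=None, rate=0.15): straight line of the TCP; frame=None keeps the orientation; rate is the mean speed in m/s.
- env.goto_joints(angles): joint-space move.
- effector.release() and effector.grasp(squeeze=None): open the fingers fully, or close them until they stop; squeeze is the grip in N (None keeps the last).
- env.pause(seconds).
- solver.inverse_kinematics(position, orientation): joint angles nearest the present ones, or None.
- env.sense(): the state.
- viewer.read_camera(name): name is "scene" or "top" or "wrist"; returns (picture, depth): 400x640x3 uint8, red, green, blue; 400x640 float32, m along the optical axis (not along the pixel's ray), 0 where there is no reading.
- viewer.camera_info(name): a dict with "intrinsics" (3x3 intrinsics, pixels), "dist_coeffs" ([k1, k2, p1, p2, k3] as OpenCV has them; the pictures are not rectified), "eye" and "rotation" of the camera in the world; the wrist camera has in their place "T_tool_cam" (4x4, takes a point from camera to tool coordinates, whose origin is the TCP and whose axes are the tool frame's). Camera axes: x right, y up, looking along -z (the intrinsics and any distortion apply to the point x, -y, -z); pixel columns grow to the right and rows downward; lengths in m; the calibration is good to about 2 mm. A picture is of the moment at which its call begins: read the wrist's pose just before it. camera_info takes no time and is no camera call.
A pose or a line that the arm cannot do raises env.PlanningError and nothing moves.
- workorder.finish_job(): hands the job in, once; it reports no verdict.
Trained networks look in the newest picture that a camera, given by its name, has taken for a name from the list of things; names that differ only in an ending like _2 or _b are one class to them, and where a whole thing is asked for, a point or a joint stands for the part that bears it (a point fixed in the world has none). Each returns a list of dicts, best first, with "score" (0 to 1); they miss things now and then, are a little off and sometimes report something else, mostly with a low value. They report only what shows in the picture. A call takes as long as a camera call. They do not tell look-alikes from the thing itself.
- search_frame(camera, name): "at" ([x, y, z] in m, in world coordinates, good to about 4 mm: the middle of the surface that is visible of it).
- tip_of(camera, name): "at" ([x, y, z] in m, in world coordinates, good to about 4 mm: a listed point, or the origin of a listed thing).
The state is a dict: "t": time; "joint_positions": joint angles; "joint_velocities": joint speeds; "tau": joint torques, N m; "ee_pos": TCP position; "tcp_rot": TCP orientation; "wrist_force": force on the tool from outside, world axes, zero at the start; "moment": the same for the moment, N m; "gripper_width": finger opening in m.
Only numpy, scipy, OpenCV 4.12 (cv2) and the standard library are available. Lean on these libraries where they do the work, as an engineer would, in place of code of your own. Each camera call takes 0.05 s, during which the arm holds its last target.

## Working session

There is one attempt and no reset: what is moved stays moved. The work goes in short steps, each a Python script; the robot and the scene stay as the last script left them, time stands still between calls to the robot, and variables do not carry over. Pictures are saved under pics/ and viewed, and the job is handed in when it is done.

```bash
ls; mkdir -p pics; python3 - <<'E'
from station import env, effector, solver, viewer, workorder, search_frame, tip_of
import cv2, numpy as np
for c in ["scene","top"]:
    p,d=viewer.read_camera(c); cv2.imwrite(f"pics/{c}0.png",p[:,:,::-1])
    i=viewer.camera_info(c); print(c,i)
    for n in ["tube_mid","tube_red_end","tube_black_end","bay","post_top","tin","carton","wrench"]:
        print(n,[(np.round(r["at"],3).tolist(),round(r["score"],2)) for r in tip_of(c,n)][:4])
print(env.sense())
E
```

```text
pics
scene {'intrinsics': array([[483.5054616 ,   0.        , 320.22403126],
       [  0.        , 483.5054616 , 196.10873753],
       [  0.        ,   0.        ,   1.        ]]), 'dist_coeffs': array([-0.03204513,  0.        ,  0.        ,  0.        ,  0.        ]), 'eye': array([0.92661244, 0.43333762, 0.97313183]), 'rotation': array([[-0.78383941, -0.51534863,  0.34642686],
       [ 0.62095044, -0.65413825,  0.43188389],
       [ 0.00404029,  0.55364152,  0.8327453 ]])}
tube_mid [([0.517, -0.083, 0.01], 0.71), ([0.476, -0.342, 0.01], 0.7), ([0.372, -0.13, 0.004], 0.68)]
tube_red_end [([0.327, -0.07, 0.007], 0.97), ([0.494, -0.27, 0.009], 0.74), ([0.487, 0.028, 0.014], 0.61)]
tube_black_end [([0.552, -0.189, 0.014], 0.82), ([0.413, -0.192, 0.011], 0.79), ([0.461, -0.42, 0.008], 0.78)]
bay [([0.624, -0.019, -0.001], 0.85)]
post_top [([0.582, 0.049, 0.056], 0.7), ([0.651, -0.216, -0.001], 0.16)]
tin [([0.493, 0.166, 0.002], 0.76)]
carton [([0.654, -0.216, 0.001], 0.95)]
wrench [([0.756, -0.034, -0.002], 0.72)]
top {'intrinsics': array([[474.92463771,   0.        , 322.75826654],
  
[... 1122 characters left out ...]
_velocities': array([ 1.65619970e-04, -7.50650760e-04,  9.43753112e-04,  7.27876997e-04,
        4.72297037e-05,  6.52271069e-04,  2.33237791e-03]), 'tau': array([-4.27943360e-05, -5.20391643e+01, -1.25084660e-02, -2.44050229e+01,
       -5.67074306e-02,  1.12641577e-02, -2.72724350e-05]), 'ee_pos': array([ 0.24394816, -0.60248   ,  0.18649275]), 'tcp_rot': array([[-9.26904894e-01, -1.02499261e-05,  3.75296306e-01],
       [-3.75296306e-01, -1.24800910e-05, -9.26904894e-01],
       [ 1.41844387e-05, -1.00000000e+00,  7.72109797e-06]]), 'wrist_force': array([ 0.08778362, -0.11730927, -0.84840708]), 'moment': array([ 0.00104639,  0.02367519, -0.02111868]), 'gripper_width': 0.09151485877910057}
```

View pics/top0.png

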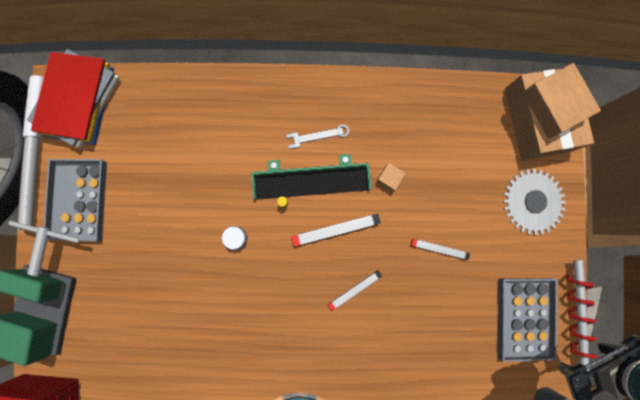

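View pics/scene0.png

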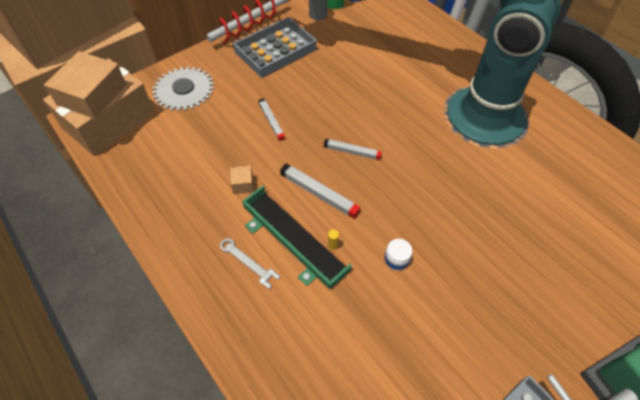

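The top view shows three tube look-alikes, at about (336,230), (440,249) and (355,290). The first is clearly the longest, with its red end at (295,240) and black end at (377,220). I'll check it in a crop and measure it.

```bash
cat > h.py <<'E'
from station import env, effector, solver, viewer, workorder, search_frame, tip_of
import cv2, numpy as np
def toworld(cam,uv,z):
    i=viewer.camera_info(cam); K=i["intrinsics"]
    q=cv2.undistortPoints(np.asarray(uv,float).reshape(-1,1,2),K,i["dist_coeffs"]).reshape(-1,2)
    r=np.c_[q[:,0],-q[:,1],-np.ones(len(q))]@i["rotation"].T
    e=i["eye"]; s=(z-e[2])/r[:,2]
    return e+r*s[:,None]
def topix(cam,P):
    i=viewer.camera_info(cam); c=(np.asarray(P,float)-i["eye"])@i["rotation"]; c=c*[1,-1,-1]
    return cv2.projectPoints(c.reshape(-1,1,3),np.zeros(3),np.zeros(3),i["intrinsics"],i["dist_coeffs"])[0].reshape(-1,2)
E
python3 - <<'E'
from h import *
for c,(x0,y0,w,h) in {"top":(220,110,200,140),"scene":(210,140,220,160)}.items():
    p=cv2.imread(f"pics/{c}0.png")[y0:y0+h,x0:x0+w]
    cv2.imwrite(f"pics/{c}0c.png",cv2.resize(p,None,fx=3.6 if c=="scene" else 4,fy=3.6 if c=="scene" else 4,interpolation=cv2.INTER_CUBIC))
E
```

```text
(no output)
```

View pics/top0c.png

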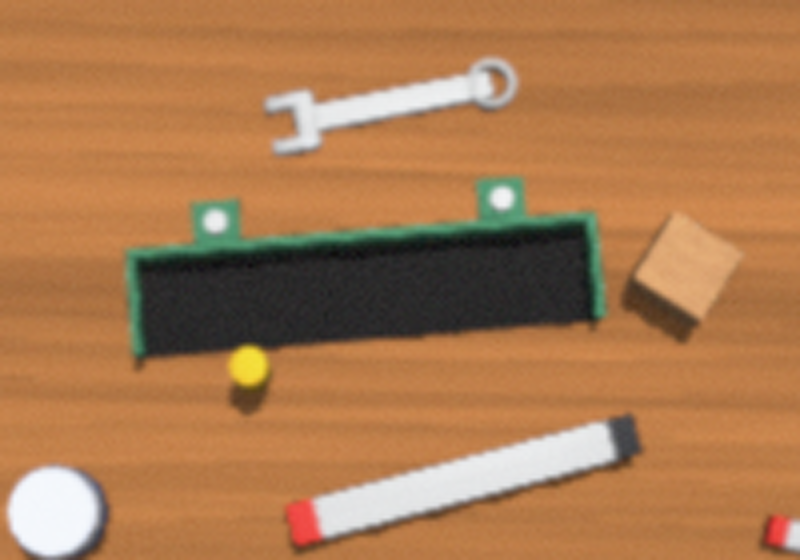

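View pics/scene0c.png

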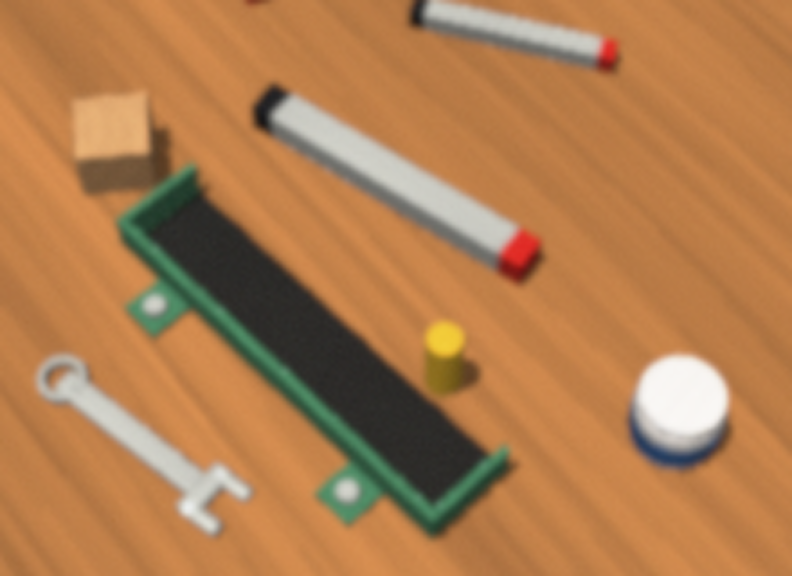

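```bash
python3 - <<'E'
from h import *
from scipy.optimize import least_squares
T=lambda c:np.array(c)/4+[220,110]-.375
S=lambda c:np.array(c)/3.6+[210,140]-.36
tp=T([(127,252),(594,213),(605,318),(139,356)]); sp=S([(432,525),(120,220),(195,168),(508,450)])
L=np.array([(46,146,30),(46,-146,30),(-20,-146,30),(-20,146,30)])/1e3
def place(p,L):
    c,s=np.cos(p[2]),np.sin(p[2]); return np.c_[p[0]+c*L[:,0]-s*L[:,1],p[1]+s*L[:,0]+c*L[:,1],L[:,2]]
def fit(cs,L,x0):
    f=lambda p:np.concatenate([(topix(c,place(p,L))-q).ravel() for c,q in cs])
    r=least_squares(f,x0); return r.x,np.round(r.fun,1)
for cs in ([("top",tp)],[("scene",sp)],[("top",tp),("scene",sp)]):
    b=fit(cs,L,[.62,-.02,.1]); print("bay",b)
LT=np.array([(12.5,110,25),(-12.5,110,25),(12.5,-110,25),(-12.5,-110,25)])/1e3
tt=T([(287,504),(299,547),(631,414),(640,455)])
t=fit([("top",tt)],LT,[.515,-.084,.2]);print("tube",t)
b=b[0]
def inb(P):
    c,s=np.cos(b[2]),np.sin(b[2]);d=np.asarray(P)[:2]-b[:2];return np.round([c*d[0]+s*d[1],-s*d[0]+c*d[1]],4)
print("tube in bay",inb(t[0]),t[0][2]-b[2], "ends",[inb(place(t[0],np.array([[0,s*.11,0]]))[0]) for s in(1,-1)])
pt=toworld("top",[T((249,367))],.055)[0];ps=toworld("scene",[S((445,339))],.055)[0]
print("post",pt,ps,inb(pt),inb(ps))
for n,a in dict(tin=(.495,.167),carton=(.653,-.214),wrench=(.757,-.034),tinpx=toworld("top",[T((53,512))],.05)[0],carpx=toworld("top",[T((690,267))],.045)[0]).items(): print(n,a,inb(a))
E
```

```text
bay (array([ 0.62466776, -0.01947916,  0.10436557]), array([-0.4, -0.2,  1. , -0.2,  0.9, -0.1, -1.5,  0.5]))
bay (array([ 0.6259404 , -0.01737324,  0.09485116]), array([ 0.1,  0.1, -1.1,  0. , -0.2, -1.6,  1. ,  1. ]))
bay (array([ 0.62531707, -0.01842279,  0.09897859]), array([-0.7, -0.8,  0.7, -0.2,  0.4, -0. , -1.9, -0.1,  0.3, -0.6, -1.2,
       -0.2, -0.4, -1.9,  1.1,  0.3]))
tube (array([ 0.51915377, -0.08020822,  0.27570783]), array([-0.4,  0.5, -0.8, -0.2,  0.4,  0.1,  0.8, -0.4]))
tube in bay [-0.1117 -0.051 ] 0.17672923643478183 ends [array([-0.1311,  0.0573]), array([-0.0924, -0.1593])]
post [0.58293368 0.05140648 0.055     ] [0.58343319 0.0516053  0.055     ] [-0.0353  0.0737] [-0.0348  0.0738]
tin (0.495, 0.167) [-0.1114  0.1974]
carton (0.653, -0.214) [ 0.0082 -0.1974]
wrench (0.757, -0.034) [ 0.1295 -0.0285]
tinpx [0.49450365 0.16641878 0.05      ] [-0.1119  0.1969]
carpx [ 0.65024669 -0.21466188  0.045     ] [ 0.0054 -0.1977]
```

The crops confirm the large tube. It lies in the bay frame at about (-112,-51) mm, with its red end nearer the robot. The post measures (-35,+74) mm, which agrees with the spec.

First I'll push the long side with the open fingers: turn it about a point near the black end, then a short normal shift.

```bash
cat >> h.py <<'E'
BAY=np.array([.6253,-.0184,.0990])
def b2w(p): 
    c,s=np.cos(BAY[2]),np.sin(BAY[2]); return np.array([BAY[0]+c*p[0]-s*p[1],BAY[1]+s*p[0]+c*p[1]])
def w2b(P):
    c,s=np.cos(BAY[2]),np.sin(BAY[2]);d=np.asarray(P)[:2]-BAY[:2];return np.array([c*d[0]+s*d[1],-s*d[0]+c*d[1]])
def axes(phi): # bay frame: u to red, n across (+x)
    return np.array([np.sin(phi),np.cos(phi)]),np.array([np.cos(phi),-np.sin(phi)])
def rot(phi,side=True):
    u,n=axes(phi); a=-u if side else n
    c,s=np.cos(BAY[2]),np.sin(BAY[2]); z=np.array([c*a[0]-s*a[1],s*a[0]+c*a[1],0]); y=np.array([0,0,-1.]); return np.c_[np.cross(y,z),y,z]
def P3(pb,z): return np.r_[b2w(pb),z]
def tcp(C,phi,s,gap):
    u,n=axes(phi); return np.asarray(C)+s*u-(.0225+gap)*n
def F(): 
    s=env.sense(); return np.round(s["wrist_force"],1),round(s["t"],2)
def snap(c,name,box=None,f=3):
    p,d=viewer.read_camera(c); q=p[:,:,::-1]
    if box: x,y,w,h=box; q=cv2.resize(q[y:y+h,x:x+w],None,fx=f,fy=f,interpolation=cv2.INTER_CUBIC)
    cv2.imwrite(f"pics/{name}.png",q)
E
python3 - <<'E'
from h import *
C0=np.array([-.1117,-.051]); ph0=-.1767
p=tcp(C0,ph0,0,.02)
env.reach(P3(p,.12),rot(ph0)); print(env.sense()["joint_positions"].round(2),F())
env.movel(P3(p,.007),rate=.15); print(F())
# approach to contact
env.movel(P3(tcp(C0,ph0,0,.002),.007),rate=.06); print(F())
u0,n0=axes(ph0); piv=C0-.08*u0
for k,ph in enumerate(np.linspace(ph0,.45,14)[1:]):
    C=piv+.08*axes(ph)[0]
    env.movel(P3(tcp(C,ph,0,0),.007),rot(ph),rate=.06)
    if k%4==3: print(ph.round(2),F())
C=C+.010*axes(.45)[1]
env.movel(P3(tcp(C,.45,0,0),.007),rate=.06); print(C,F())
snap("top","top1",(220,110,200,140),4); snap("scene","scene1",(210,140,220,160),3.6)
E
```

```text
[ 0.42  0.31 -0.35  2.03  0.14  0.82 -1.31] (array([-0.8,  0.4,  0.2]), 2.93)
(array([-0.5, -0.5,  0.3]), 3.83)
(array([ 0.1,  0.2, -0.8]), 4.28)
0.02 (array([-0.4,  0.4, -0.3]), 5.28)
0.21 (array([-0.1, -0.2, -0.8]), 6.28)
0.4 (array([ 0.6, -0.2, -0.3]), 7.28)
[-0.05383573 -0.06206822] (array([-0.1, -0.2,  0.7]), 7.85)
```

View pics/scene1.png

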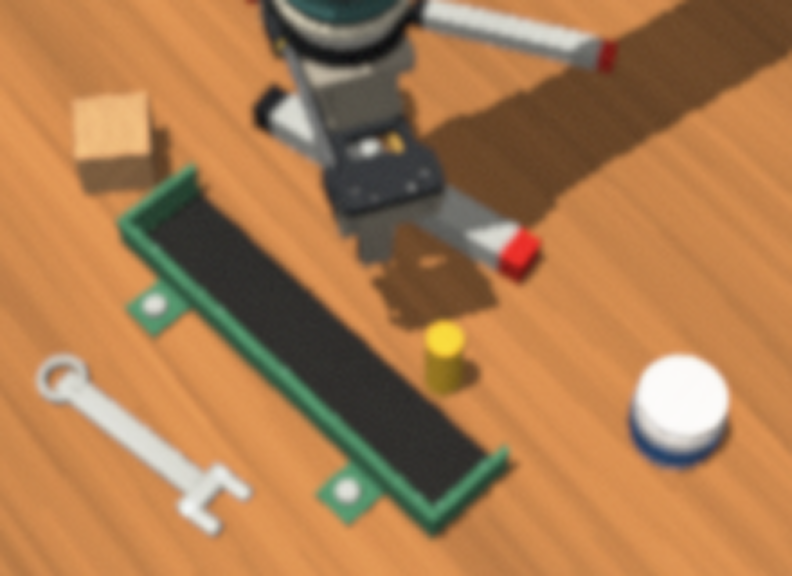

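View pics/top1.png

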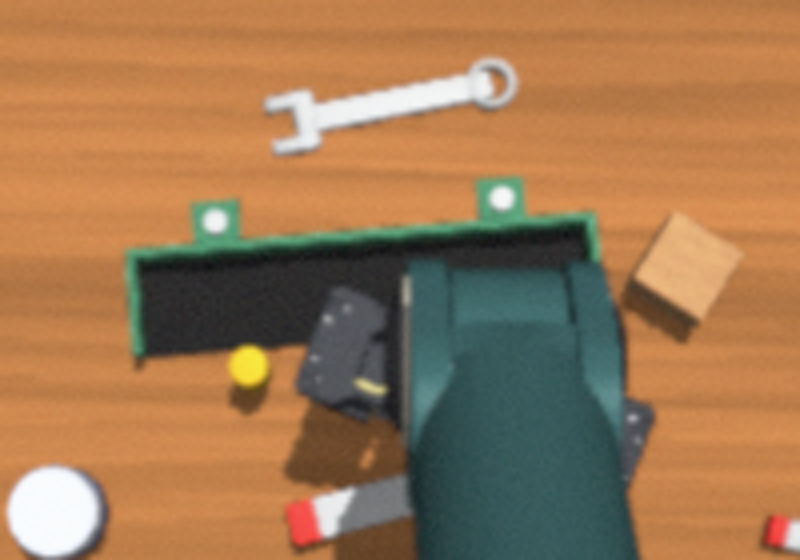

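The tube has not moved: its red end is still at (300,525) in the crop. The gripper seems to have passed above it, so I'll check the actual pose.

```bash
python3 - <<'E'
from h import *
s=env.sense();print(s["ee_pos"],s["tcp_rot"].round(3),s["gripper_width"], w2b(s["ee_pos"]))
print(P3(tcp([-.0538,-.0621],.45,0,0),.007), rot(.45).round(3))
p,d=viewer.read_camera("wrist"); cv2.imwrite("pics/w1.png",p[:,:,::-1])
E
```

```text
[ 0.55659749 -0.07777345  0.00689854] [[-0.939 -0.    -0.344]
 [ 0.344  0.    -0.939]
 [ 0.    -1.     0.   ]] 0.09175001526381234 [-0.07423448 -0.05229228]
[ 0.55677313 -0.0777771   0.007     ] [[-0.939  0.    -0.344]
 [ 0.344  0.    -0.939]
 [ 0.    -1.     0.   ]]
```

View pics/w1.png

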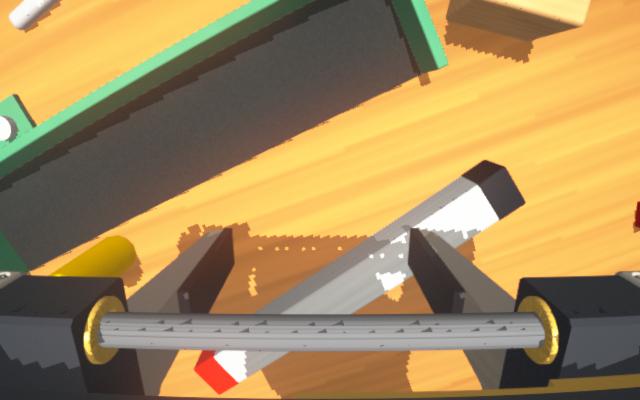

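```bash
python3 - <<'E'
from h import *
snap("scene","scene1f")
E
```

```text
(no output)
```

View pics/scene1f.png

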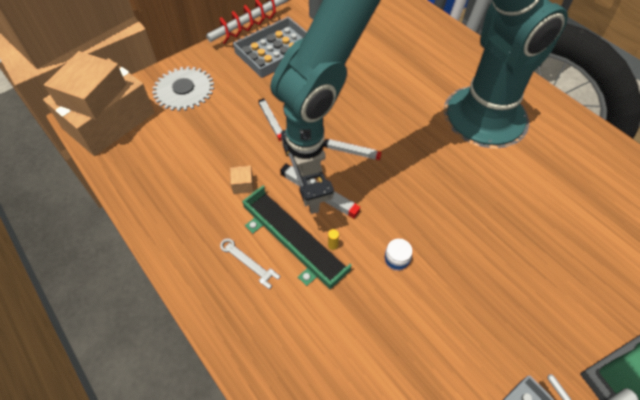

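The pose is right, but the scene pictures show the fingertips clear above the tube. The open fingers must retract along an arc. I'll measure their open tips in the wrist depth image.

```bash
python3 - <<'E'
from h import *
s=env.sense();p,d=viewer.read_camera("wrist");i=viewer.camera_info("wrist")
v,u=np.mgrid[0:400,0:640]; uv=np.c_[u.ravel(),v.ravel()].astype(float)
q=cv2.undistortPoints(uv.reshape(-1,1,2),i["intrinsics"],i["dist_coeffs"]).reshape(-1,2); z=d.ravel()
T=i["T_tool_cam"]; c=np.c_[q[:,0]*z,-q[:,1]*z,-z]; t=c@T[:3,:3].T+T[:3,3]
W=t@s["tcp_rot"].T+s["ee_pos"]
m=(z>0); 
m=m.reshape(400,640)
t=t.reshape(400,640,3);W=W.reshape(400,640,3)
for r in (225,232,240,250,270,290):
    print(r,[(c,W[r,c].round(3).tolist(),t[r,c].round(3).tolist()) for c in (200,210,220,228,415,425,440)])
fz=(W[:,:,2]>.03)&m&(v<300)&(abs(t[:,:,0])<.03)
for sgn in(-1,1):
    k=fz&(np.sign(t[:,:,2])==sgn); a=t[k]; print(sgn,np.percentile(a,[0,2,50,98,100],axis=0).round(3), W[k][:,2].min())
E
```

```text
225 [(200, [0.582, -0.007, 0.001], [0.001, 0.006, -0.075]), (210, [0.579, -0.013, 0.001], [0.001, 0.006, -0.069]), (220, [0.577, -0.018, 0.0], [0.001, 0.007, -0.063]), (228, [0.575, -0.023, -0.001], [0.001, 0.008, -0.058]), (415, [0.546, -0.129, 0.025], [-0.008, -0.018, 0.051]), (425, [0.545, -0.134, 0.026], [-0.008, -0.019, 0.057]), (440, [0.542, -0.142, 0.026], [-0.008, -0.019, 0.065])]
232 [(200, [0.578, -0.005, 0.002], [0.005, 0.005, -0.075]), (210, [0.585, -0.028, 0.039], [-0.009, -0.033, -0.056]), (220, [0.583, -0.033, 0.039], [-0.009, -0.032, -0.051]), (228, [0.582, -0.038, 0.042], [-0.01, -0.035, -0.046]), (415, [0.551, -0.125, 0.043], [-0.011, -0.036, 0.047]), (425, [0.547, -0.131, 0.039], [-0.009, -0.032, 0.053]), (440, [0.538, -0.141, 0.025], [-0.004, -0.018, 0.066])]
240 [(200, [0.585, -0.027, 0.051], [-0.01, -0.044, -0.058]), (210, [0.584, -0.031, 0.05], [-0.01, -0.044, -0.053]), (220, [0.583, -0.037, 0.053], [-0.01, -0.046, -0.047]), (228, [0.579, -0.037, 0.045], [-0.007, -0.038, -0.046]), (415, [0.548, -0.124, 0.047], [-0.008, -0.04, 0.046]), (425, [0.549, -0.127, 0.05
[... 846 characters left out ...]
], [-0.01, -0.076, 0.046])]
290 [(200, [0.576, -0.036, 0.088], [-0.004, -0.081, -0.046]), (210, [0.57, -0.034, 0.076], [0.002, -0.069, -0.046]), (220, [0.536, 0.0, 0.001], [0.046, 0.006, -0.066]), (228, [0.535, -0.005, 0.002], [0.045, 0.005, -0.061]), (415, [0.492, -0.12, 0.0], [0.046, 0.007, 0.062]), (425, [0.534, -0.119, 0.068], [0.007, -0.061, 0.046]), (440, [0.543, -0.122, 0.085], [-0.003, -0.078, 0.046])]
-1 [[-0.03  -0.129 -0.136]
 [-0.029 -0.124 -0.131]
 [-0.01  -0.066 -0.051]
 [ 0.015 -0.025 -0.046]
 [ 0.021 -0.023 -0.045]] 0.03002363659514725
1 [[-0.03  -0.129  0.045]
 [-0.029 -0.124  0.046]
 [-0.01  -0.073  0.05 ]
 [ 0.008 -0.032  0.062]
 [ 0.01  -0.028  0.08 ]] 0.03463161552318402
```

Open, the tips sit about 30 mm behind the TCP (tool y ≈ -0.030), so they passed over the tube. With TCP z = -0.020 the tips will be about 9 mm off the bench, and the gripper body will still clear the post. I'll redo the push with that height, checking force on the way down.

```bash
cat > run1.py <<'E'
from h import *
C0=np.array([-.1117,-.051]); ph0=-.1767; Z=-.020
env.movel(env.sense()["ee_pos"]+[0,0,.06],rate=.2)
p=tcp(C0,ph0,0,.02)
env.reach(P3(p,.04),rot(ph0))
env.movel(P3(p,0),rate=.1); print(F())
for z in (-.01,-.015,Z):
    env.movel(P3(p,z),rate=.04); f=F(); print(z,f)
    assert abs(f[0][2])<6
env.movel(P3(tcp(C0,ph0,0,.002),Z),rate=.06); print(F())
u0,n0=axes(ph0); piv=C0-.08*u0
for k,ph in enumerate(np.linspace(ph0,.45,14)[1:]):
    C=piv+.08*axes(ph)[0]
    env.movel(P3(tcp(C,ph,0,0),Z),rot(ph),rate=.06)
    f=F()
    if k%3==2: print(ph.round(2),f)
    assert np.linalg.norm(f[0])<25
    if k==4: snap("scene","scene2a",(210,140,220,160),3.6)
C=C+.010*axes(.45)[1]
env.movel(P3(tcp(C,.45,0,0),Z),rate=.06); print(C,F())
snap("scene","scene2",(210,140,220,160),3.6)
E
python3 run1.py
```

```text
(array([0.2, 1.1, 0.3]), 9.7)
-0.01 (array([ 0. , -0.8,  0.2]), 10.1)
-0.015 (array([-0.1, -0.1,  0.9]), 10.38)
-0.02 (array([0.1, 0.2, 0.2]), 10.65)
(array([-0.3,  0.9, -0. ]), 11.1)
-0.03 (array([ 0.3, -0.2, -0.4]), 11.85)
0.11 (array([-0.4, -0.1, -0.8]), 12.65)
0.26 (array([ 0. , -0.3,  0.5]), 13.4)
0.4 (array([-0.9,  0.4, -0.7]), 14.15)
[-0.05383573 -0.06206822] (array([-1.6, -1.1, -0.2]), 14.72)
```

View pics/scene2.png

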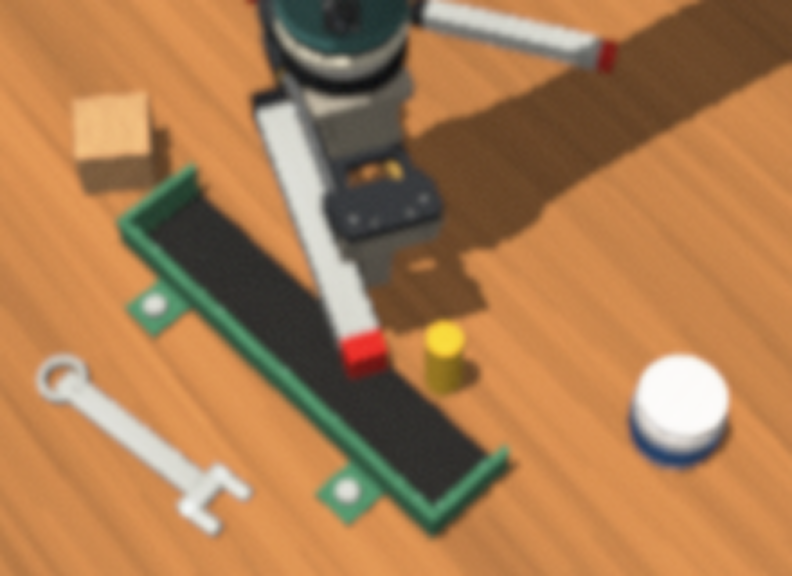

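The push worked. In the crop the tube is angled, with its red end at (365,352) inside the bay mouth and clear to the right of the post at (445,340). Next I'll back off, rise, close the fingers and re-measure.

```bash
cat >> h.py <<'E'
def back(C,phi,s,gap,Z,up=.07):
    env.movel(P3(tcp(C,phi,s,gap),Z),rate=.12); env.movel(P3(tcp(C,phi,s,gap),up),rate=.25)
E
python3 - <<'E'
from h import *
C=np.array([-.0538,-.0621])
back(C,.45,0,.02,-.02,.08)
effector.grasp(10)
u,n=axes(.45)
B=C-.11*u
env.reach(P3(B-.035*u,.08),rot(.45,False)); print(env.sense()["joint_positions"].round(2),F())
snap("top","top3",(220,110,200,140),4); snap("scene","scene3",(210,140,220,160),3.6)
for n_ in("tube_red_end","tube_black_end","tube_mid"):
  for c in("top","scene"): print(n_,c,[(w2b(r["at"]).round(3),round(r["score"],2)) for r in tip_of(c,n_)][:3])
E
```

```text
[ 0.66  0.51 -0.41  1.86  0.27  0.82 -0.24] (array([-0.4, -0.5, -0.4]), 18.44)
tube_red_end top [(array([-0.301, -0.025]), 0.88), (array([-0.006,  0.037]), 0.64)]
tube_red_end scene [(array([-0.004,  0.04 ]), 0.88), (array([-0.301, -0.018]), 0.56), (array([-0.156, -0.239]), 0.41)]
tube_black_end top [(array([-0.097, -0.16 ]), 0.74), (array([-0.228, -0.151]), 0.69)]
tube_black_end scene [(array([-0.094, -0.166]), 0.88), (array([-0.229, -0.154]), 0.74)]
tube_mid top [(array([-0.056, -0.064]), 0.9), (array([-0.264, -0.086]), 0.78)]
tube_mid scene [(array([-0.26 , -0.082]), 0.88), (array([-0.054, -0.063]), 0.73), (array([-0.176, -0.308]), 0.55)]
```

View pics/top3.png

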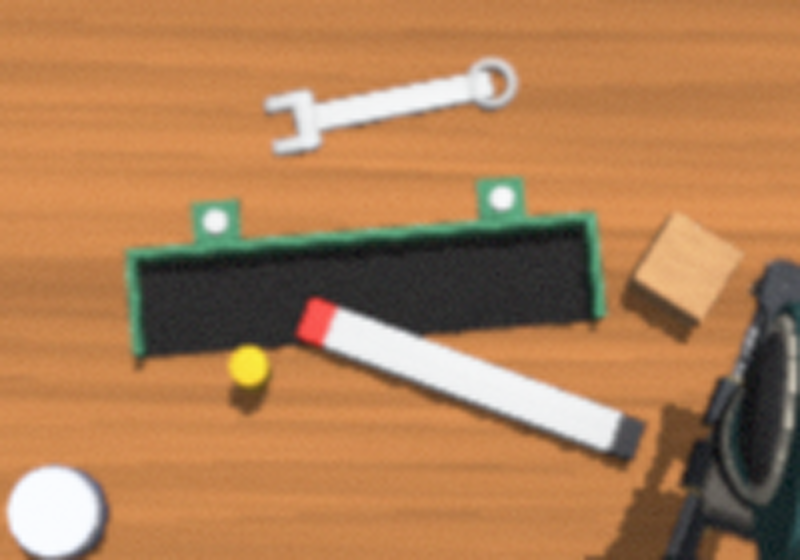

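View pics/scene3.png

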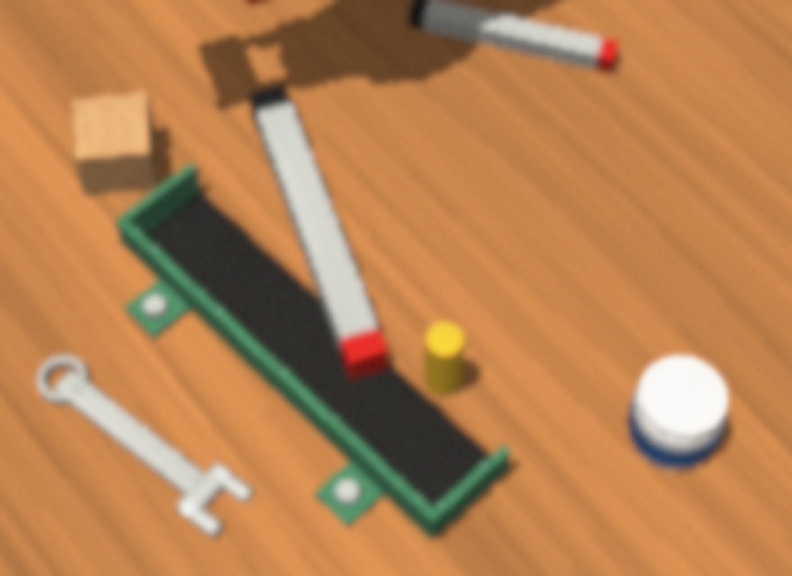

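The networks, the pictures and the prediction agree to 2–4 mm: R=(-5,38), B=(-96,-163) mm. Next I'll push squarely on the black end face along the axis with closed fingers.

```bash
cat > run2.py <<'E'
from h import *
u,n=axes(.45); C=np.array([-.0545,-.0625]); B=C-.11*u
print(env.sense()["gripper_width"])
p0=B-.035*u
env.movel(P3(p0,.009),rate=.12); print(F())
for a in np.arange(-.014,.0721,.0086):
    env.movel(P3(B+(a-.010)*u,.009),rate=.06); f=F(); 
    assert np.linalg.norm(f[0])<20,f
print(f)
snap("scene","scene4",(210,140,220,160),3.6)
q=B+(a-.010)*u
env.movel(P3(q-.02*u,.009),rate=.12); env.movel(P3(q-.02*u,.09),rate=.25)
env.movel(P3(q-.07*u,.09),rate=.25)
snap("top","top4",(220,110,200,140),4); 
for n_ in("tube_red_end","tube_black_end","tube_mid"):
  for c in("top","scene"): print(n_,c,[(w2b(r["at"]).round(3),round(r["score"],2)) for r in tip_of(c,n_)][:3])
E
python3 run2.py
```

```text
0.00043694271205933256
(array([ 0.1,  0.6, -0.3]), 19.58)
(array([ 0.3, -0.6,  0. ]), 22.83)
tube_red_end top [(array([-0.299, -0.025]), 0.97), (array([-0.005,  0.037]), 0.61)]
tube_red_end scene [(array([-0.303, -0.018]), 0.94), (array([-0.002,  0.041]), 0.81)]
tube_black_end top [(array([-0.099, -0.158]), 0.65), (array([-0.208, -0.379]), 0.6), (array([-0.227, -0.149]), 0.59)]
tube_black_end scene [(array([-0.224, -0.152]), 0.7), (array([-0.097, -0.163]), 0.57), (array([-0.202, -0.381]), 0.41)]
tube_mid top [(array([-0.052, -0.064]), 0.84), (array([-0.264, -0.088]), 0.6)]
tube_mid scene [(array([-0.054, -0.062]), 0.88), (array([-0.259, -0.083]), 0.83), (array([-0.037,  0.075]), 0.69)]
```

View pics/scene4.png

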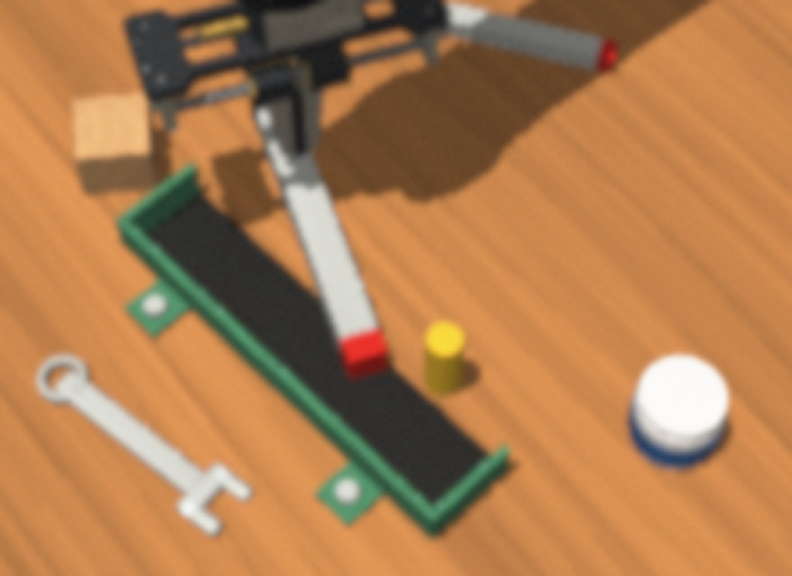

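View pics/top4.png

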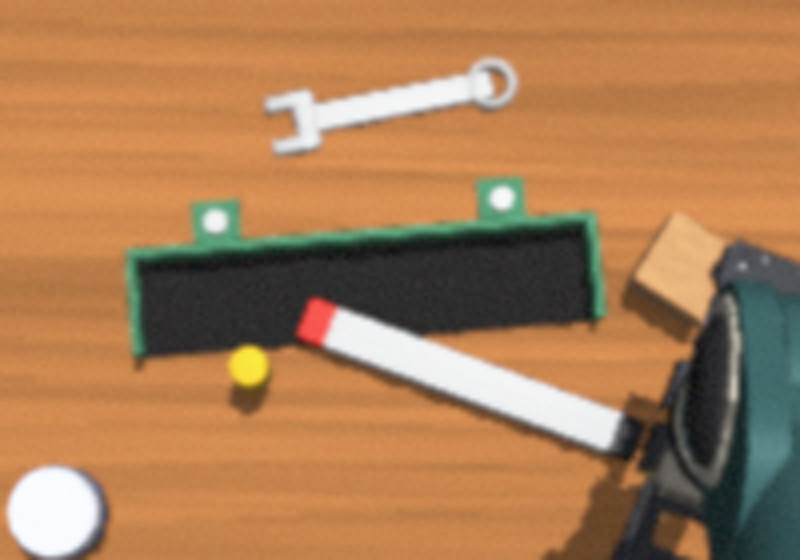

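The closed fingers passed over the tube as well, so it hasn't moved and nothing was disturbed. I'll measure where the shut tips really are.

```bash
python3 - <<'E'
from h import *
s=env.sense();p,d=viewer.read_camera("wrist");i=viewer.camera_info("wrist")
print(s["gripper_width"],s["ee_pos"])
v,u=np.mgrid[0:400,0:640]; uv=np.c_[u.ravel(),v.ravel()].astype(float)
q=cv2.undistortPoints(uv.reshape(-1,1,2),i["intrinsics"],i["dist_coeffs"]).reshape(-1,2); z=d.ravel()
T=i["T_tool_cam"]; c=np.c_[q[:,0]*z,-q[:,1]*z,-z]; t=c@T[:3,:3].T+T[:3,3]
W=t@s["tcp_rot"].T+s["ee_pos"]
k=(z>0)&(W[:,2]>.05)&(abs(t[:,0])<.03)&(abs(t[:,2])<.03)
print(k.sum(),np.percentile(t[k],[0,1,5,50,95,99,100],axis=0).round(4))
cv2.imwrite("pics/w4.png",p[:,:,::-1])
E
```

```text
0.0004973281982810845 [ 0.53687298 -0.19581654  0.08985426]
24505 [[-0.03   -0.1517 -0.03  ]
 [-0.0298 -0.1504 -0.0291]
 [-0.0291 -0.1441 -0.0261]
 [-0.021  -0.1407  0.    ]
 [-0.0096 -0.0561  0.0264]
 [-0.002  -0.0364  0.0293]
 [ 0.012  -0.0278  0.03  ]]
```

View pics/w4.png

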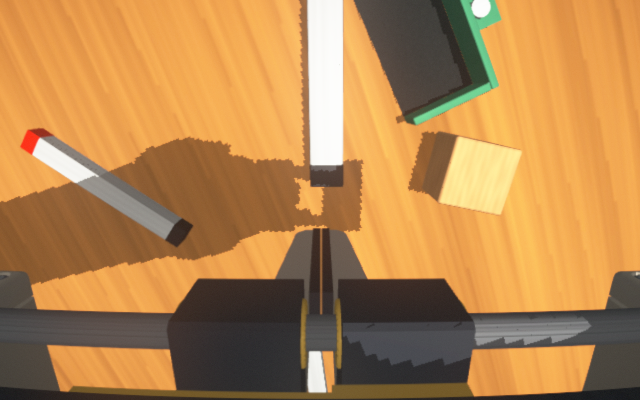

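The shut tips also sit about 29 mm behind the reported TCP, so the TCP offset is about 3 cm off in both states. I'll use TCP z = -0.020 here too.

```bash
sed -i 's/env.movel(P3(p0,.009),rate=.12); print(F())/env.movel(P3(p0,.09),rate=.2); env.movel(P3(p0,0),rate=.15); env.movel(P3(p0,-.02),rate=.05); print(F()); assert abs(F()[0][2])<6/; s/,\.009)/,-.020)/g; s/scene4/scene5/; s/top4/top5/' run2.py; cat run2.py; python3 run2.py
```

```text
from h import *
u,n=axes(.45); C=np.array([-.0545,-.0625]); B=C-.11*u
print(env.sense()["gripper_width"])
p0=B-.035*u
env.movel(P3(p0,.09),rate=.2); env.movel(P3(p0,0),rate=.15); env.movel(P3(p0,-.02),rate=.05); print(F()); assert abs(F()[0][2])<6
for a in np.arange(-.014,.0721,.0086):
    env.movel(P3(B+(a-.010)*u,-.020),rate=.06); f=F(); 
    assert np.linalg.norm(f[0])<20,f
print(f)
snap("scene","scene5",(210,140,220,160),3.6)
q=B+(a-.010)*u
env.movel(P3(q-.02*u,-.020),rate=.12); env.movel(P3(q-.02*u,.09),rate=.25)
env.movel(P3(q-.07*u,.09),rate=.25)
snap("top","top5",(220,110,200,140),4); 
for n_ in("tube_red_end","tube_black_end","tube_mid"):
  for c in("top","scene"): print(n_,c,[(w2b(r["at"]).round(3),round(r["score"],2)) for r in tip_of(c,n_)][:3])
0.00027403257269985586
(array([ 0.1, -0.9,  0.4]), 26.01)
(array([-0.9, -0.3, -0.5]), 29.26)
tube_red_end top [(array([-0.298, -0.023]), 0.89), (array([0.028, 0.103]), 0.83)]
tube_red_end scene [(array([-0.301, -0.021]), 0.82), (array([0.03 , 0.103]), 0.74)]
tube_black_end top [(array([-0.069, -0.095]), 0.84), (array([-0.229, -0.15 ]), 0.65), (array([-0.207, -0.38 ]), 0.44)]
tube_black_end scene [(array([-0.064, -0.1  ]), 0.61), (array([-0.225, -0.154]), 0.58), (array([-0.201, -0.382]), 0.51)]
tube_mid top [(array([-0.264, -0.09 ]), 0.77), (array([-0.023,  0.001]), 0.71)]
tube_mid scene [(array([-0.26 , -0.085]), 0.88), (array([-0.022,  0.001]), 0.77), (array([-0.179, -0.309]), 0.45)]
```

View pics/scene5.png

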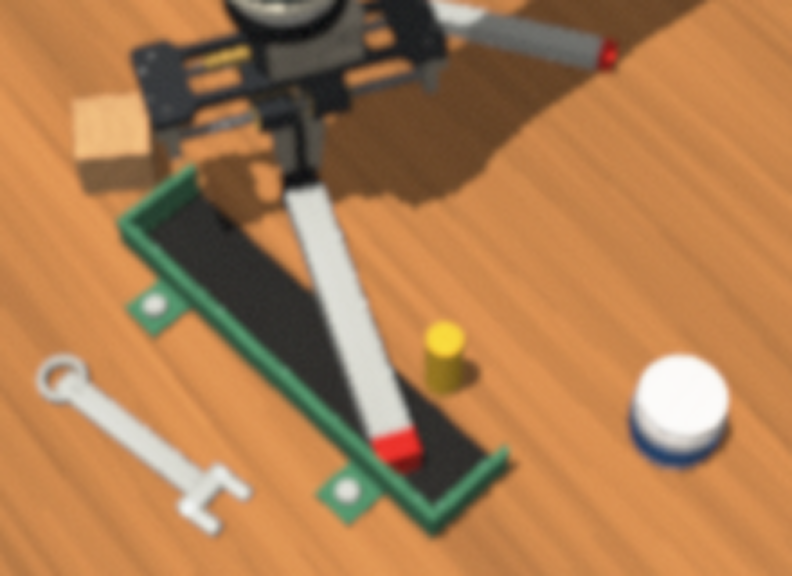

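View pics/top5.png

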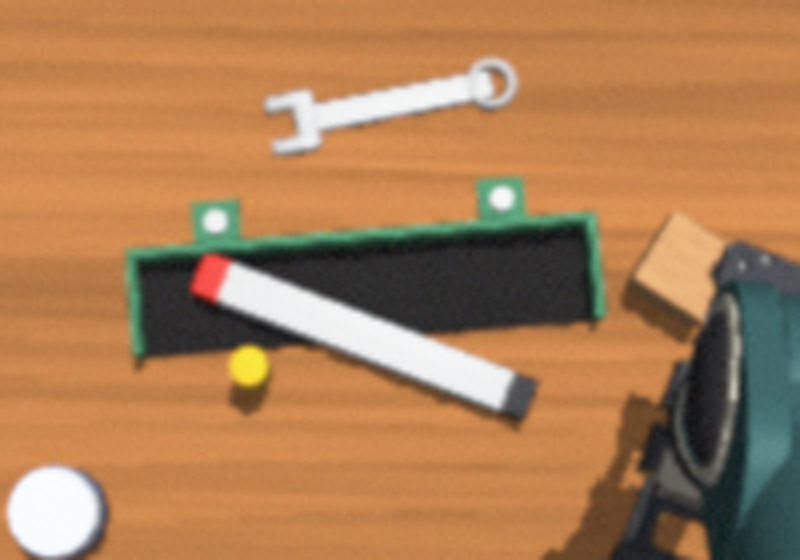

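The axial push worked. In the top crop the red end is at (210,278), behind the post and at the back wall, with R≈(28,103) and B≈(-67,-97) mm. Now I'll swing the black end in with the open fingers, turning about the red end, then press gently toward the back wall.

```bash
cat > run3.py <<'E'
from h import *
Z=-.020; R=np.array([.0262,.103]); s=-.04
effector.release()
Cof=lambda ph:R-.11*axes(ph)[0]
p=tcp(Cof(.45),.45,s,.022)
env.reach(P3(p,.08),rot(.45)); env.movel(P3(p,0),rate=.15); env.movel(P3(p,Z),rate=.05); f=F(); print(f); assert abs(f[0][2])<6
env.movel(P3(tcp(Cof(.45),.45,s,.002),Z),rate=.06)
for ph in np.linspace(.45,0,11):
    env.movel(P3(tcp(Cof(ph),ph,s,0),Z),rot(ph),rate=.06); f=F()
    assert np.linalg.norm(f[0])<25,f
print(f)
snap("scene","scene6",(210,140,220,160),3.6)
C=Cof(0); 
for k in range(10):
    env.movel(P3(tcp(C,0,s,0)+[.001*(k+1),0],Z),rate=.03); f=F(); print(k+1,f)
    if np.linalg.norm(f[0][:2])>10: break
snap("scene","scene7",(210,140,220,160),3.6)
E
python3 run3.py
```

```text
(array([-0.3, -0.2, -0.8]), 35.01)
(array([ 0.4,  0.8, -0.7]), 38.41)
1 (array([-2.2,  0. ,  1.5]), 38.71)
2 (array([-3.8, -0. ,  3.5]), 38.96)
3 (array([-6.5, -0.9,  4.1]), 39.21)
4 (array([-8.3, -0.9,  6.2]), 39.46)
5 (array([-9.8, -1.2,  8.1]), 39.71)
6 (array([-12.3,  -1.3,  10.3]), 39.96)
```

View pics/scene7.png

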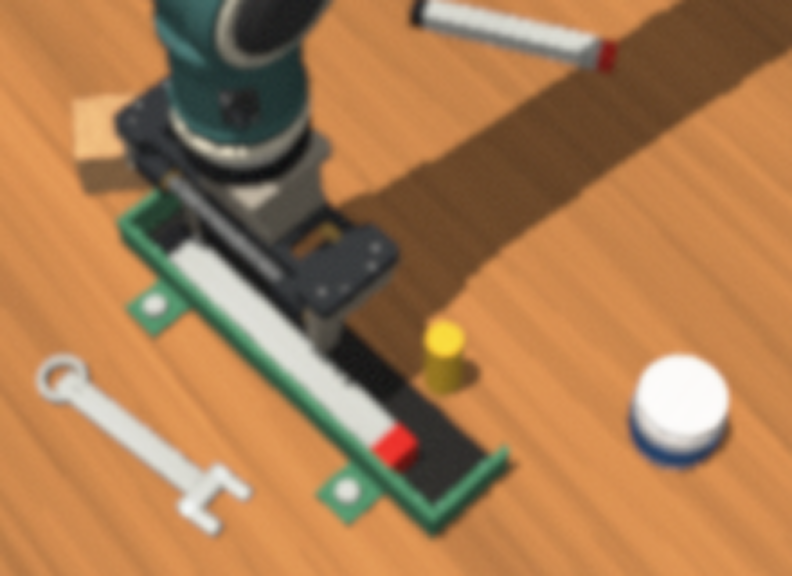

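The tube lies along the back wall. The contact force rises about 2 N per mm from the first millimetre, so it is seated against something stiff. I'll retract and check it.

```bash
python3 - <<'E'
from h import *
R=np.array([.0262,.103]);C=R-[0,.11]
print(env.sense()["ee_pos"])
env.movel(P3(tcp(C,0,-.04,.02),-.02),rate=.1); env.movel(P3(tcp(C,0,-.04,.02),.08),rate=.25)
env.movel(P3([-.18,-.15],.12),rate=.3); print(F())
snap("top","top8",(235,140,150,80),5.3); snap("scene","scene8",(250,180,120,110),5)
for n_ in("tube_red_end","tube_black_end","tube_mid","tin","carton","wrench"):
  for c in("top","scene"): print(n_,c,[(w2b(r["at"]).round(3),round(r["score"],2)) for r in tip_of(c,n_)][:3])
E
```

```text
[ 0.63519305 -0.06461608 -0.02046886]
(array([-0.6,  0.2,  0.5]), 41.77)
tube_red_end top [(array([-0.298, -0.022]), 0.62), (array([0.025, 0.098]), 0.58)]
tube_red_end scene [(array([0.026, 0.102]), 0.75), (array([-0.156, -0.239]), 0.69), (array([-0.301, -0.02 ]), 0.59)]
tube_black_end top [(array([ 0.026, -0.114]), 0.92), (array([-0.23, -0.15]), 0.61), (array([-0.205, -0.379]), 0.57)]
tube_black_end scene [(array([-0.203, -0.382]), 0.85), (array([-0.225, -0.151]), 0.63), (array([ 0.031, -0.12 ]), 0.56)]
tube_mid top [(array([-0.265, -0.087]), 0.88)]
tube_mid scene [(array([-0.179, -0.307]), 0.92), (array([ 0.022, -0.009]), 0.64)]
tin top [(array([-0.11 ,  0.199]), 0.68)]
tin scene [(array([-0.113,  0.2  ]), 0.9)]
carton top [(array([ 0.008, -0.194]), 0.74), (array([-0.002,  0.002]), 0.43)]
carton scene [(array([ 0.01 , -0.197]), 0.64)]
wrench top [(array([ 0.129, -0.028]), 0.6)]
wrench scene [(array([ 0.129, -0.031]), 0.91)]
```

View pics/top8.png

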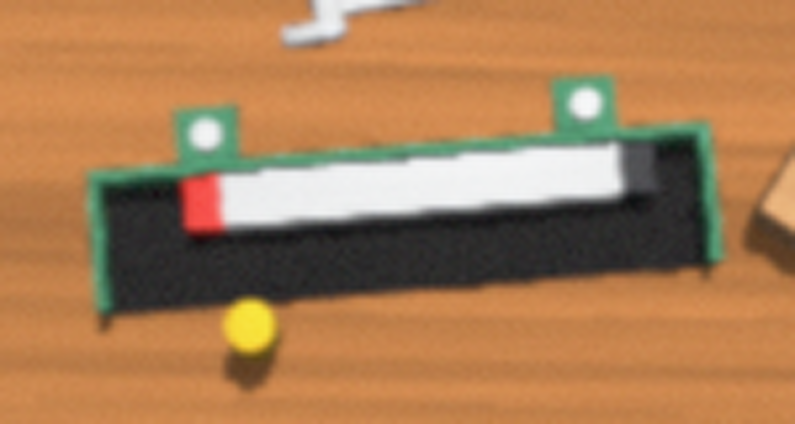

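View pics/scene8.png

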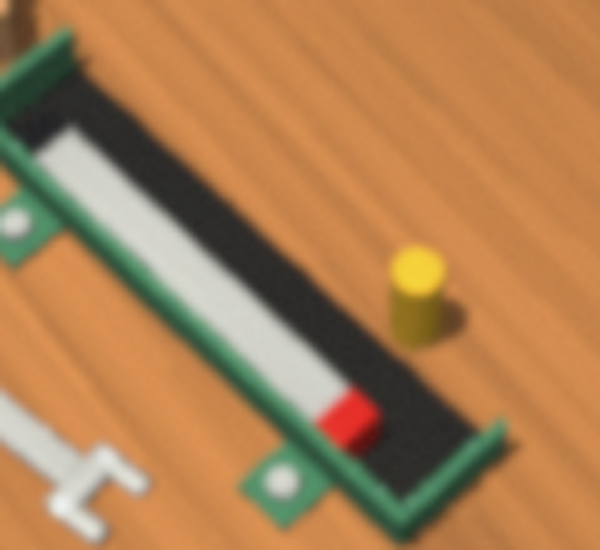

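The top crop shows the tube along the back wall. Its near edge runs from (200,234) to (640,195), parallel to the wall within about 0.006 rad. Near edge to the wall's outer edge scales to about 32 mm on the left and 31 mm on the right, against 31 mm for full contact. The networks put both ends at x ≈ 25–31 mm and the bystanders where they started, so I'm handing in.

```bash
python3 - <<'E'
from h import *
print(workorder.finish_job(), F())
E
```

```text
the job is handed in; nothing more can be done
the job is handed in; nothing more can be done
```

The tube is in the bay, tucked behind the post and along the back wall. I handed the job in at about 42 s of the 70 s allowed; no verdict is reported.

**What I did:**
1. I turned the tube with the open fingers so the red end pointed into the bay mouth.
2. I pushed squarely on the black end to slide the red end in behind the post.
3. I swung the black end in around the red end.
4. I pressed the tube against the back wall with about 12 N. It was only ever pushed.

**Last checks:**
- **Ends:** the networks put the red end at x ≈ 25–26 mm and the black end at 26–31 mm in the bay frame, against 27.5 mm fully home.
- **Middle:** its y is about −8 mm.
- **Fit to wall:** by eye in the top picture, the tube is parallel to the wall within about 0.006 rad, with no visible gap. Distances there suggest it is within about 1 mm of full contact.
- **Bystanders:** the tin, carton and wrench show no movement beyond measurement noise.

**What failed or disagreed:**
- **TCP offset:** the real fingertips sit about 3 cm behind the reported TCP. My first side push and first end push therefore passed over the tube without touching it. I measured the offset with the wrist depth camera and redid both pushes.
- **Network result:** at the end the top camera no longer found the large tube's middle and reported only a look-alike. I relied on the scene camera and the two end points for that.

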